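# Centre the slim mandrel on its gauging plinth

## Task

The slim steel mandrel stands off-centre on one of the two round plinths and must be centred for gauging: with light taps of the fingertips, nudge it until its round foot stands wholly inside the small scribed circle in the middle of that plinth's top. It is wobbly, so push it low down at its foot; do not grip, squeeze, lift or topple it or push it off the plinth. Leave the ring gauge on the other plinth and everything else where it is, and finish clear of the mandrel, which stands still and upright.

Things in the scene. Friction and masses are not known exactly. Their poses are not given: they have to be found in the camera images.
- slim_mandrel: The slim steel mandrel to be centred, standing loose on one of the plinths: 60 mm tall in all, round foot (flange) 19 mm in diameter and 11 mm high, above it a round shank about 10 mm in diameter. About 70 g. Origin: centre of the foot's underside; z points up its axis when it stands. It slides when pushed on the foot and may topple when pushed more than about 15 mm above its underside.
- plinth_top (a point): A dark steel round plinth screwed to the bench (cannot move): 40 mm high, flat top disc of 76 mm diameter, base flange of 94 mm diameter; a thin bright circle of 30 mm inner diameter is scribed in the middle of its top. This is the plinth that carries the slim mandrel. The point is the centre of its top, in the middle of the scribed circle; z up. The mandrel starts with its axis 15 to 24 mm from this point, in any direction.
- other_plinth: A second, equal dark steel round plinth screwed to the bench (cannot move): 40 mm high, flat top disc of 76 mm diameter, base flange of 94 mm diameter; a thin bright circle of 30 mm inner diameter is scribed in the middle of its top. It carries the ring gauge, already centred. Origin: centre of its underside, on the bench top.
- ring_gauge: Steel ring gauge lying flat in the middle of the other plinth: 44 mm in diameter, 14 mm high. Origin: centre of its underside. Leave alone.
- tall_mandrel: Another loose steel mandrel standing on the bench itself: 75 mm tall, foot 23 mm in diameter. Origin: centre of its underside. Leave alone.
- stout_mandrel: Another loose steel mandrel standing on the bench itself: 50 mm tall, foot 30 mm in diameter. Origin: centre of its underside. Leave alone.
- v_block: Loose grey steel V block on the bench, 44 x 60 x 42 mm high. Origin: centre of its underside. Leave alone.
Mind the look-alikes: they are no part of the job. What is shaped like the slim_mandrel but green or red is not meant. What is shaped like the part that bears plinth_top but green is not meant.

How it is judged:
By the outcome, as a careful person would: the job done as asked, in the order asked, and still so for the second after the job is handed in, with the robot touching nothing.
It also fails if it takes over 48 s, if anything falls off the work surface, if the arm or the gripper's body presses on something with over 40 N, if the wrist force passes 120 N, or if a joint passes its speed limit or range.

## Robot

A 6-joint arm with a two-finger parallel gripper is mounted at the origin on a cart in front of the work surface, level with it; the furniture and walls round the work are solid. World frame = base frame: x ahead of the robot, y to its left, z up, the work surface at z = 0. Lengths are in mm, angles in rad, forces in N, time in s.
With the tool pointing down it reaches from about 350 to 975 mm from the base axis. Payload 7.1 kg.
Tool frame: the origin (TCP) lies at the very end of the fingers, on their centre line; the grasp point (between the pads) lies 19 mm behind it (ctrl.tcp_to_grasp is the distance from the TCP to the grasp point, in mm); z points along the fingers, x is the direction in which the jaws open and shut, and the axes are right-handed (so a half turn about z gives the same grasp; the last joint's range is limited). The gripper opens to 88 mm and grips with 3 to 60 N. Pads are 20 mm wide; open, the fingers measure 115 mm over their backs; the gripper's body (75 mm by 178 mm) begins 61 mm behind the grasp point.
Start: joints at [1.318, 0.423, 1.63, -0, 1.089, -0.019], TCP at [144.766, 607.986, 199.275] pointing down, gripper open.
Joint ranges: [-3, 3], [-0.9, 2.11], [0.09, 2.58], [-1.31, 4.45], [0.11, 2.69], [-2.54, 2.54]. Speed limits (rad/s): [2.39, 2.39, 3.01, 3.14, 3.14, 3.14].

## Interface

Orientations are given as a rotation vector (axis times angle).
In Python, from workcell import get_obs, viewer, ctrl, masks_of gives the robot as it stands. The module is installed in compiled form; this text tells all that it offers.
- The arm moves only by the shell command python3 -m inch 'ROWS'. ROWS is JSON, a list of rows, each an object of numbers: "tx", "ty", "tz": the shift along the tool's x, y, z in cm; "ax", "ay", "az": the turn, a rotation vector about the tool's x, y, z in degrees; "jaw": the opening, from 0 (shut) to 1 (fully open). In form: [{"tx": .., "ty": .., "tz": .., "ax": .., "ay": .., "az": .., "jaw": ..}, ...]. A call has 1 to 12 rows; each row shifts and turns the commanded pose from where the row before left it, along the tool's axes as they then stand; what a row does not reach is not made up. A row lasts 1/8 s, in which the tool goes at most 62.5 mm and 10.7 degrees, less where a joint would pass 70% of its speed; a pose out of reach is approached as far as the arm can. A call is refused whole if a number of a shift passes 6.25 or a number of a turn 10.7, either way. A call with a gripper value outside its range is refused whole. The fingers move at their own pace and stop on an object; the grip force is fixed at half the most. Time passes only in rows, so rows that do not move let the fingers close. It gives the time, the measured TCP pose, the force and the opening at its end, in the units of the state.
- get_obs(): the state, without advancing time (a new reading comes with each control period).
- viewer.get_image(name): name is "scene" or "top" or "wrist"; returns (picture, depth): 420x560x3 uint8, red, green, blue; 420x560 float32, mm along the optical axis (not along the pixel's ray), 0 where there is no reading.
- viewer.get_calibration(name): a dict with "fx", "fy", "cx", "cy" (pixels), "rvec" (rotation vector, rad) and "tvec" (3), from world to camera coordinates, as OpenCV has them. Camera axes: x right, y down, z forward; pixel columns grow to the right and rows downward; lengths in mm; the calibration is good to about 2 mm. A picture is of the moment at which its call begins: read the wrist's pose just before it. get_calibration takes no time and is no camera call; for the wrist camera it gives the pose at the moment of the call.
- ctrl.close_job(): hands the job in, once; it reports no verdict.
Trained networks look in the newest picture that a camera, given by its name, has taken for a name from the list of things; names that differ only in an ending like _2 or _b are one class to them, and where a whole thing is asked for, a point or a joint stands for the part that bears it (a point fixed in the world has none). Each returns a list of dicts, best first, with "score" (0 to 1); they miss things now and then, are a little off and sometimes report something else, mostly with a low value. They report only what shows in the picture. A call takes as long as a camera call. They do not tell look-alikes from the thing itself.
- masks_of(camera, thing): "pixels" (420x560 bool, what is visible of it) and "location" ([column, row] in pixels, amid what is visible of it).
The state is a dict: "t": time; "qpos": joint angles; "qvel": joint speeds; "joint_torque": joint torques, N m; "ee_pos": TCP position; "orientation": TCP orientation; "ft_force": force on the tool from outside, world axes, zero at the start; "moment": the same for the moment, N m; "width": finger opening in mm.
Only numpy, scipy, OpenCV 4.12 (cv2) and the standard library are available. Lean on these libraries where they do the work, as an engineer would, in place of code of your own. Each camera call takes 0.05 s, during which the arm holds its last target. There are 200 camera calls.

## Working session

There is one attempt and no reset: what is moved stays moved. The work goes in short steps, Python scripts to look and compute and a shell command to move; the robot and the scene stay as the last step left them, time stands still between calls to the robot, and variables do not carry over. Pictures are saved under pics/ and viewed, about 8 in all and at most 12, crops included, and the job is handed in when it is done.

```bash
mkdir -p pics; cat > h.py <<'E'
import numpy as np, cv2
from workcell import get_obs, viewer, ctrl, masks_of
from scipy.spatial.transform import Rotation as R
def cam(n):
    im,d=viewer.get_image(n); c=viewer.get_calibration(n); return im,d,c
def pts(d,c,m):
    v,u=np.nonzero(m&(d>0)); z=d[v,u]
    p=np.c_[(u-c['cx'])/c['fx']*z,(v-c['cy'])/c['fy']*z,z]
    return (p-np.ravel(c['tvec']))@R.from_rotvec(np.ravel(c['rvec'])).as_matrix()
def proj(c,P):
    return cv2.projectPoints(np.float64(P).reshape(-1,1,3),np.float64(c['rvec']),np.float64(c['tvec']),np.array([[c['fx'],0,c['cx']],[0,c['fy'],c['cy']],[0,0,1.]]),None)[0][:,0]
def save(n,im): cv2.imwrite('pics/'+n,cv2.cvtColor(im,cv2.COLOR_RGB2BGR))
E
python3 - <<'E'
from h import *
o=get_obs(); print(o['t'],o['ee_pos'],o['orientation'],o['width'],o['ft_force'])
ims=[]
for n in ['top','scene']:
    im,d,c=cam(n); ims.append(im); save(n+'0.png',im)
    print(n,c)
    for t in ['slim_mandrel','plinth_top','other_plinth','ring_gauge','tall_mandrel','stout_mandrel','v_block']:
        for r in masks_of(n,t)[:4]:
            p=pts(d,c,r['pixels'])
            print(t,round(r['score'],2),np.round(r['location']),r['pixels'].sum(), np.round(np.median(p,0)) if len(p) else '', np.round(p.max(0)) if len(p) else '')
E
```

```text
0.0 [144.64407478 607.43309991 198.52852786] [ 2.46465752e+00  1.94660981e+00 -1.87863609e-03] 87.5040716490523 [-0.39823847 -0.09441953  0.07621281]
top {'fx': 444.77808324527723, 'fy': 444.77808324527723, 'cx': 275.7616834300665, 'cy': 209.46283211479, 'rvec': array([ 2.13549584, -2.11436976,  0.19023314]), 'tvec': array([  1.19649652, 586.29753323, 856.67292321])}
slim_mandrel 0.56 [204. 148.] 71 [719. 165.  18.] [732. 178.  62.]
slim_mandrel 0.54 [191. 194.] 89 [612. 177.  51.] [626. 192. 102.]
plinth_top 0.84 [186. 208.] 1358 [599. 192.  39.] [653. 244.  98.]
plinth_top 0.79 [231. 276.] 1563 [449.  92.  39.] [497. 141.  45.]
other_plinth 0.72 [367. 242.] 1131 [ 519. -189.   38.] [ 571. -159.   45.]
other_plinth 0.64 [186. 207.] 1399 [598. 192.  39.] [651. 243.  44.]
ring_gauge 0.55 [380. 244.] 368 [ 521. -205.   53.] [ 544. -184.   59.]
tall_mandrel 0.42 [272. 236.] 82 [535.  16.  11.] [549.  25.  76.]
stout_mandrel 0.46 [270. 191.] 174 [627.  19.   9.] [651.  33.  53.]
scene {'fx': 486.5192729386868, 'fy': 486.5192729386868, 'cx': 273.20340158920766, 'cy': 205.3131750218472, 'r
[... 307 characters left out ...]
01.  61.]
plinth_top 0.82 [279. 273.] 1883 [437. 109.  30.] [532. 141.  43.]
plinth_top 0.76 [178. 256.] 1710 [590. 207.  27.] [666. 241.  43.]
other_plinth 0.67 [345. 208.] 842 [ 507. -182.   19.] [ 571. -159.   42.]
other_plinth 0.28 [182. 229.] 194 [613. 180.  66.] [625. 187. 101.]
ring_gauge 0.5 [352. 191.] 248 [ 519. -201.   53.] [ 613. -185.   56.]
tall_mandrel 0.73 [276. 232.] 251 [536.  19.  30.] [609.  27.  76.]
stout_mandrel 0.6 [246. 221.] 225 [627.  23.  16.] [660.  34.  51.]
stout_mandrel 0.38 [180. 258.] 1732 [590. 207.  26.] [706. 241.  43.]
stout_mandrel 0.28 [353. 194.] 221 [ 518. -200.   53.] [ 594. -185.   56.]
v_block 0.95 [220. 201.] 645 [716.  15.  31.] [788.  38.  45.]
```

View pics/top0.png

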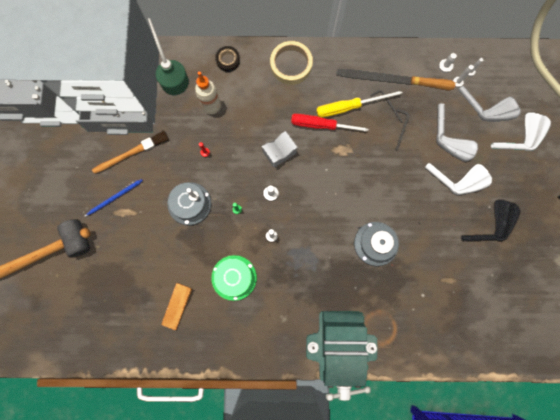

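View pics/scene0.png

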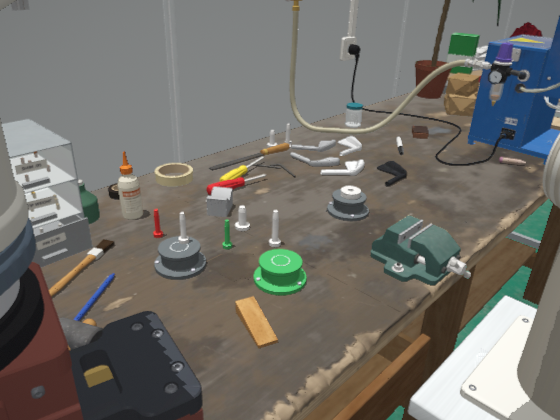

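The real mandrel (grey/white) stands on the dark plinth near (597,193) (top px 186,203). It is off-centre toward +x/−y, at px 191,194. The green and red mandrels and the green plinth are decoys. I'll turn the tool so its y axis lies along the push line, then move over for a wrist look.

```bash
python3 -m inch '[{"az":10.5,"jaw":0.14},{"az":10.5,"jaw":0.14},{"az":10.5,"jaw":0.14},{"ty":5,"jaw":0.14},{"ty":6,"jaw":0.14},{"ty":6,"jaw":0.14},{"ty":6,"jaw":0.14},{"ty":6,"jaw":0.14},{"ty":6,"jaw":0.14},{"ty":6,"jaw":0.14},{"ty":6,"jaw":0.14},{"ty":6,"jaw":0.14}]' 
python3 -m inch '[{"ty":5,"tx":1,"jaw":0.14},{"ty":5,"tx":1,"jaw":0.14},{"jaw":0.14},{"jaw":0.14}]'
cat > m.py <<'E'
import sys
from h import *
o=get_obs(); print(o['t'],np.round(o['ee_pos'],1),np.round(o['ft_force'],1),round(o['width'],1))
Rt=R.from_rotvec(o['orientation']).as_matrix(); print(np.round(Rt,3).tolist())
for n in sys.argv[2:]:
    im,d,c=cam(n); save(n+sys.argv[1]+'.png',im)
    for t in ['slim_mandrel','plinth_top']:
        for r in masks_of(n,t)[:3]:
            p=pts(d,c,r['pixels'])
            if not len(p): continue
            print(n,t,round(r['score'],2),np.round(r['location']),r['pixels'].sum(),np.round(np.median(p,0)))
    a=pts(d,c,np.ones(d.shape,bool))
    near=np.hypot(a[:,0]-597,a[:,1]-193)<65
    a=a[near]; 
    t=a[abs(a[:,2]-40)<4]
    (x,y),r=cv2.minEnclosingCircle(np.float32(t[:,:2])); print('plinth enc',round(x,1),round(y,1),round(r,1),'z',np.median(t[:,2]).round(1),len(t))
    for lo,hi in [(46,53),(60,96),(96,106)]:
        f=a[(a[:,2]>lo)&(a[:,2]<hi)]
        if len(f)>2:
            (x,y),r=cv2.minEnclosingCircle(np.float32(f[:,:2])); print(lo,'enc',round(x,1),round(y,1),round(r,1),'med',np.median(f,0).round(1),len(f))
E
python3 m.py 1 wrist top scene
```

```text
0.8 [144.8 608.  199.3] [ 0.1 -0.1 -0.4] 87.8
[[0.232, 0.973, 0.0], [0.973, -0.232, 0.0], [0.0, 0.0, -1.0]]
plinth enc 0.0 0.0 0.0 z nan 0
top slim_mandrel 0.6 [202. 149.] 80 [719. 164.  24.]
top slim_mandrel 0.42 [268. 193.] 123 [626.  18.  10.]
top plinth_top 0.98 [188. 208.] 1345 [598. 192.  39.]
top plinth_top 0.66 [231. 274.] 1646 [449.  92.  39.]
plinth enc 607.4 195.3 38.4 z 39.9 919
46 enc 614.0 178.5 9.1 med [611.3 176.7  48. ] 35
60 enc 614.0 177.7 4.6 med [612.  175.7  81.3] 28
96 enc 614.8 178.2 3.7 med [614.7 178.6  98.7] 13
scene slim_mandrel 0.7 [177. 257.] 1707 [590. 207.  27.]
scene slim_mandrel 0.6 [224. 235.] 119 [593.  94.  18.]
scene slim_mandrel 0.54 [182. 230.] 224 [614. 180.  58.]
scene plinth_top 0.83 [281. 273.] 1943 [437. 108.  28.]
scene plinth_top 0.67 [180. 256.] 1734 [590. 207.  26.]
scene plinth_top 0.45 [274. 232.] 176 [536.  19.  34.]
plinth enc 608.2 193.4 40.2 z 40.4 762
46 enc 616.8 179.0 10.9 med [612.3 181.1  48.6] 46
60 enc 614.5 178.8 6.0 med [613.4 180.4  80. ] 97
96 enc 616.1 178.3 4.1 med [615.9 178.2  98.7] 18$[0]: bad value
$[0]: bad value
  return _methods._mean(a, axis=axis, dtype=dtype,
  ret = ret.dtype.type(ret / rcount)
```

```bash
python3 -m inch '[{"tx":0,"ty":0,"tz":0,"ax":0,"ay":0,"az":10.6,"jaw":0.14},{"tx":0,"ty":0,"tz":0,"ax":0,"ay":0,"az":10.6,"jaw":0.14},{"tx":0,"ty":0,"tz":0,"ax":0,"ay":0,"az":10.6,"jaw":0.14},{"tx":0,"ty":0,"tz":0,"ax":0,"ay":0,"az":10.6,"jaw":0.14},{"tx":0,"ty":0,"tz":0,"ax":0,"ay":0,"az":10.6,"jaw":0.14},{"tx":2.3,"ty":5.6,"tz":0,"ax":0,"ay":0,"az":0,"jaw":0.14},{"tx":2.3,"ty":5.6,"tz":0,"ax":0,"ay":0,"az":0,"jaw":0.14},{"tx":2.3,"ty":5.6,"tz":0,"ax":0,"ay":0,"az":0,"jaw":0.14},{"tx":2.3,"ty":5.6,"tz":0,"ax":0,"ay":0,"az":0,"jaw":0.14},{"tx":2.3,"ty":5.6,"tz":0,"ax":0,"ay":0,"az":0,"jaw":0.14},{"tx":2.3,"ty":5.6,"tz":0,"ax":0,"ay":0,"az":0,"jaw":0.14}]' 
python3 -m inch '[{"tx":2.3,"ty":5.6,"tz":0,"ax":0,"ay":0,"az":0,"jaw":0.14},{"tx":2.3,"ty":5.6,"tz":0,"ax":0,"ay":0,"az":0,"jaw":0.14},{"tx":2.3,"ty":5.6,"tz":0,"ax":0,"ay":0,"az":0,"jaw":0.14},{"tx":2.3,"ty":5.6,"tz":0,"ax":0,"ay":0,"az":0,"jaw":0.14},{"tx":2.3,"ty":5.6,"tz":0,"ax":0,"ay":0,"az":0,"jaw":0.14},{"tx":0,"ty":0,"tz":0,"ax":0,"ay":0,"az":0,"jaw":0.14},{"tx":0,"ty":0,"tz":0,"ax":0,"ay":0,"az":0,"jaw":0.14}]'
python3 m.py 2 wrist
```

```text
t: 2.62
ee_pos: [407.1, 354.0, 199.6]
orientation: [-3.075, -0.643, -0.001]
ft_force: [-0.4, 1.5, -0.1]
width: 11.9
t: 3.5
ee_pos: [622.6, 144.9, 198.9]
orientation: [-3.075, -0.641, 0.002]
ft_force: [0.3, 1.8, -0.8]
width: 12.3
3.5 [622.6 144.9 198.9] [ 0.3  1.8 -0.8] 12.3
[[0.917, 0.4, -0.001], [0.4, -0.917, 0.0], [-0.001, -0.001, -1.0]]
wrist slim_mandrel 0.75 [359. 198.] 277 [720. 167.  21.]
wrist slim_mandrel 0.7 [283. 137.] 4361 [604. 199.  40.]
wrist slim_mandrel 0.69 [244. 215.] 221 [596.  95.  22.]
wrist plinth_top 0.76 [281. 138.] 4316 [604. 199.  40.]
wrist plinth_top 0.58 [132. 162.] 4987 [457. 101.  40.]
plinth enc 607.7 194.3 38.1 z 40.2 3318
46 enc 615.7 178.2 9.4 med [612.6 181.6  48.3] 126
60 enc 615.6 178.5 4.9 med [613.4 181.9  87.2] 53
96 enc 615.6 178.3 3.9 med [615.4 178.5  99.9] 58
```

View pics/wrist2.png

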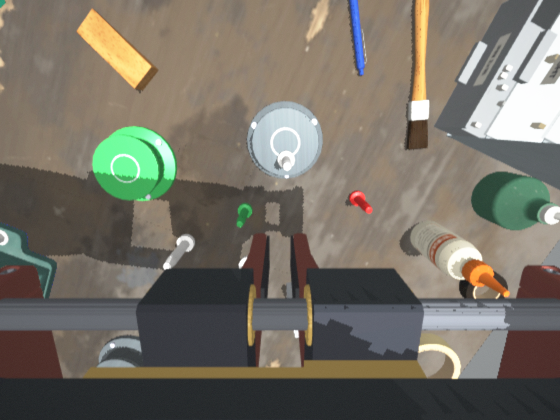

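The wrist view shows the mandrel (px 286,160) on the dark plinth (px 285,140), offset toward the gripper. All cameras agree: plinth (607.7,194.3), mandrel (615.6,178.3), offset 17.8 mm at −63.7°. I'll descend outside the mandrel, on the push line.

```bash
python3 -m inch '[{"tx":0,"ty":0,"tz":0,"ax":0,"ay":0,"az":-2.7,"jaw":0.14},{"tx":0.85,"ty":-0.35,"tz":0,"ax":0,"ay":0,"az":0,"jaw":0.14},{"tx":0,"ty":0,"tz":5,"ax":0,"ay":0,"az":0,"jaw":0.14},{"tx":0,"ty":0,"tz":5,"ax":0,"ay":0,"az":0,"jaw":0.14},{"tx":0,"ty":0,"tz":4,"ax":0,"ay":0,"az":0,"jaw":0.14},{"tx":0,"ty":0,"tz":1,"ax":0,"ay":0,"az":0,"jaw":0.14},{"tx":0,"ty":0,"tz":0,"ax":0,"ay":0,"az":0,"jaw":0.14},{"tx":0,"ty":0,"tz":0,"ax":0,"ay":0,"az":0,"jaw":0.14}]'
python3 m.py 3 wrist
```

```text
t: 4.65
ee_pos: [630.8, 152.3, 51.2]
orientation: [3.059, 0.715, 0.005]
ft_force: [0.3, 0.1, 0.4]
width: 12.4
4.65 [630.8 152.3  51.2] [0.3 0.1 0.4] 12.4
[[0.896, 0.443, 0.003], [0.443, -0.896, 0.001], [0.003, 0.001, -1.0]]
wrist slim_mandrel 0.95 [209. 258.] 391 [596.  95.   9.]
wrist slim_mandrel 0.84 [277. 195.] 1042 [614. 181.  63.]
wrist slim_mandrel 0.8 [394. 259.] 911 [720. 166.  28.]
wrist plinth_top 0.73 [274. 149.] 11044 [604. 201.  40.]
wrist plinth_top 0.56 [ 43. 184.] 10737 [470. 109.  35.]
plinth enc 608.0 194.0 37.9 z 40.2 9456
46 enc 615.9 177.5 9.5 med [613.2 181.2  48.3] 374
60 enc 625.8 163.0 22.5 med [618.5 166.7  86.3] 924
96 enc 624.2 163.4 20.3 med [618.1 167.3 100.3] 604
```

View pics/wrist3.png

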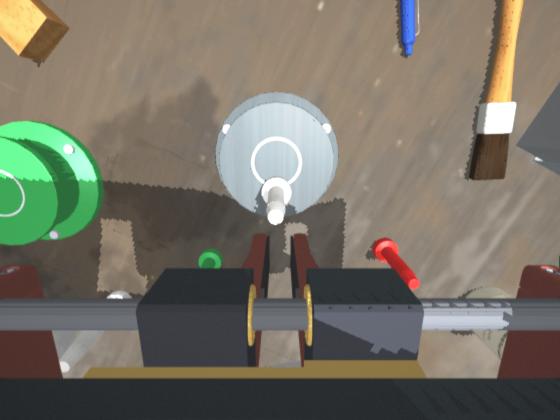

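Mandrel foot is at px (276,188), fingers centred at px 280, and the scribed circle is at (276,160). I'll correct 2 mm sideways, lower to foot height, and make a first short approach.

```bash
python3 -m inch '[{"tx":-0.2,"ty":0,"tz":0.3,"ax":0,"ay":0,"az":0,"jaw":0.14},{"tx":0,"ty":0,"tz":0.3,"ax":0,"ay":0,"az":0,"jaw":0.14},{"tx":0,"ty":-0.2,"tz":0,"ax":0,"ay":0,"az":0,"jaw":0.14},{"tx":0,"ty":-0.2,"tz":0,"ax":0,"ay":0,"az":0,"jaw":0.14},{"tx":0,"ty":-0.2,"tz":0,"ax":0,"ay":0,"az":0,"jaw":0.14},{"tx":0,"ty":0,"tz":0,"ax":0,"ay":0,"az":0,"jaw":0.14}]'
python3 m.py 4 wrist
```

```text
t: 5.55
ee_pos: [624.8, 156.4, 43.3]
orientation: [-3.059, -0.715, -0.0]
ft_force: [-0.6, -1.0, 0.4]
width: 11.9
5.55 [624.8 156.4  43.3] [-0.6 -1.   0.4] 11.9
[[0.896, 0.443, 0.0], [0.443, -0.896, 0.0], [0.0, 0.0, -1.0]]
wrist slim_mandrel 0.89 [286. 209.] 1141 [615. 181.  69.]
wrist slim_mandrel 0.59 [213. 265.] 100 [594.  99.   7.]
wrist plinth_top 0.8 [ 42. 195.] 10940 [470. 110.  28.]
wrist plinth_top 0.76 [282. 161.] 11793 [603. 202.  40.]
plinth enc 608.1 193.9 38.0 z 40.2 9952
46 enc 616.1 177.7 9.5 med [613.  181.2  48.4] 409
60 enc 621.2 164.3 19.5 med [615.7 170.6  83.3] 1286
96 enc 622.2 164.1 19.0 med [616.4 171.4 100.1] 714
```

```bash
python3 -m inch '[{"tx":0.05,"ty":-0.2,"tz":-0.05,"ax":0,"ay":0,"az":0,"jaw":0.14},{"tx":0,"ty":-0.15,"tz":0,"ax":0,"ay":0,"az":0,"jaw":0.14},{"tx":0,"ty":-0.15,"tz":0,"ax":0,"ay":0,"az":0,"jaw":0.14},{"tx":0,"ty":-0.15,"tz":0,"ax":0,"ay":0,"az":0,"jaw":0.14},{"tx":0,"ty":-0.15,"tz":0,"ax":0,"ay":0,"az":0,"jaw":0.14},{"tx":0,"ty":-0.15,"tz":0,"ax":0,"ay":0,"az":0,"jaw":0.14},{"tx":0,"ty":-0.15,"tz":0,"ax":0,"ay":0,"az":0,"jaw":0.14},{"tx":0,"ty":-0.1,"tz":0,"ax":0,"ay":0,"az":0,"jaw":0.14},{"tx":0,"ty":0,"tz":0,"ax":0,"ay":0,"az":0,"jaw":0.14},{"tx":0,"ty":0,"tz":0,"ax":0,"ay":0,"az":0,"jaw":0.14}]'
python3 m.py 5 wrist
```

```text
t: 6.95
ee_pos: [620.0, 167.2, 43.8]
orientation: [3.059, 0.715, 0.0]
ft_force: [-0.5, 0.5, 0.6]
width: 12.0
6.95 [620.  167.2  43.8] [-0.5  0.5  0.6] 12.0
[[0.896, 0.443, 0.0], [0.443, -0.896, -0.0], [0.0, 0.0, -1.0]]
wrist slim_mandrel 0.84 [282. 228.] 1195 [614. 181.  69.]
wrist slim_mandrel 0.72 [393. 266.] 150 [721. 171.   7.]
wrist plinth_top 0.91 [ 43. 208.] 10884 [469. 111.  29.]
wrist plinth_top 0.76 [281. 177.] 11404 [602. 203.  40.]
plinth enc 608.1 194.1 37.9 z 40.2 9189
46 enc 616.1 177.6 9.6 med [613.4 181.3  48.3] 401
60 enc 618.2 171.8 16.4 med [614.6 179.6  83.3] 1333
96 enc 617.8 172.6 17.4 med [616.2 177.6 100. ] 693
```

View pics/wrist5.png

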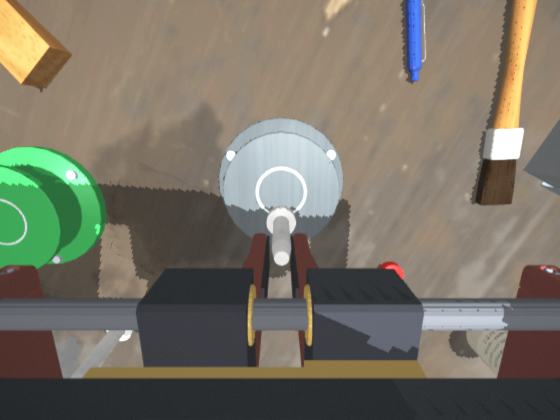

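The mandrel (foot px 281,220) has not moved and the fingertips are just behind it. Before pushing on, I'll measure the finger faces in the depth image.

```bash
python3 - <<'E'
from h import *
o=get_obs(); im,d,c=cam('wrist'); Rt=R.from_rotvec(o['orientation']).as_matrix()
a=pts(d,c,np.ones(d.shape,bool)); q=(a-o['ee_pos'])@Rt
k=(abs(q[:,0])<45)&(abs(q[:,1])<45)&(a[:,2]>42)&(a[:,2]<125)
for z in range(42,125,6):
    for s,n in [((q[:,0]<-5),'L'),((abs(q[:,0])<=5),'mid'),((q[:,0]>5),'R')]:
        m=k&s&(a[:,2]>=z)&(a[:,2]<z+6)
        if m.sum()>3: print(z,n,m.sum(),'x',q[m,0].min().round(1),q[m,0].max().round(1),'y',np.percentile(q[m,1],[0,50,100]).round(1))
print(o['ee_pos'],np.round(q[(a[:,2]>99)&(np.hypot(q[:,0],q[:,1]+10)<14)].mean(0),1))
E
```

```text
42 L 52 x -12.8 -5.0 y [-41.7 -15.1  -2. ]
42 mid 78 x -4.5 4.6 y [-35.2 -19.6  -3.2]
42 R 67 x 5.1 34.1 y [-42.3 -15.7  -5.4]
48 L 55 x -8.2 -5.0 y [-17.3 -11.9  -5.2]
48 mid 136 x -4.5 5.0 y [-20.8 -16.1  -4.4]
48 R 92 x 5.1 10.3 y [-19.9 -12.9  -4.5]
54 mid 49 x -3.7 4.9 y [-16.4 -15.4 -12.5]
54 R 4 x 5.5 6.1 y [-13.7 -13.4 -11.7]
60 mid 48 x -3.5 4.8 y [-16.3 -15.4 -12.8]
60 R 5 x 5.3 6.0 y [-13.8 -13.6 -12.1]
66 L 67 x -14.6 -5.7 y [-11.6 -10.9   9.5]
66 mid 53 x -3.4 4.6 y [-16.1 -15.4 -13. ]
66 R 65 x 5.2 15.4 y [-13.7 -11.   10. ]
72 L 63 x -14.6 -5.9 y [-11.9 -11.2  -9.3]
72 mid 58 x -3.7 5.0 y [-16.2 -15.3 -11.8]
72 R 73 x 5.0 15.3 y [-14.1 -11.3  -9.4]
78 L 95 x -14.6 -5.7 y [-11.8 -11.1   2. ]
78 mid 65 x -3.7 4.9 y [-16.2 -15.5 -12.4]
78 R 100 x 5.3 15.3 y [-14.  -11.2   2.1]
84 L 102 x -14.5 -5.7 y [-12.  -11.1   9.9]
84 mid 84 x -3.5 4.8 y [-16.3 -15.3 -12.1]
84 R 115 x 5.2 15.3 y [-14.1 -11.2   9.5]
90 L 103 x -14.7 -5.7 y [-12.2 -11.2  -2.7]
90 mid 105 x -3.4 5.0 y [-16.2 -14.9 -10.9]
90 R 113 x 5.0 15.7 y [-13.3 -11.2  -1.1]
96 L 133 x -15.3 -5.7 y [-12.  -11.1   9.7]
96 mid 242 x -2.8 4.9 y [-15.6 -12.2  -7.8]
96 R 137 x 6.5 16.4 y [-11.9 -11.1   9.9]
102 L 164 x -16.5 -5.7 y [-12.  -11.1  -0. ]
102 R 153 x 6.5 17.2 y [-12.  -11.2  -1.7]
108 L 129 x -16.6 -5.7 y [-12.  -11.1   4.2]
108 R 135 x 6.5 17.4 y [-12.1 -11.1   4. ]
114 L 102 x -10.4 -5.7 y [-11.8 -10.8  -1.2]
114 R 104 x 6.5 11.2 y [-11.9 -10.8  -1.1]
120 L 112 x -10.0 -5.7 y [-12.2 -10.   12. ]
120 R 107 x 6.5 10.7 y [-12.3  -9.9  11.9]
[620.01446875 167.16016388  43.7770475 ] [  -0.   -17.8 -118.6]
```

The finger surfaces only show above z≈66, although the TCP reads 44, and the shank sits in the gap. I won't push until that is settled, so I'm backing off 2 cm and checking the tip height independently.

```bash
python3 -m inch '[{"tx":0,"ty":0.3,"tz":0,"ax":0,"ay":0,"az":0,"jaw":0.14},{"tx":0,"ty":0.6,"tz":0,"ax":0,"ay":0,"az":0,"jaw":0.14},{"tx":0,"ty":0.6,"tz":0,"ax":0,"ay":0,"az":0,"jaw":0.14},{"tx":0,"ty":0.6,"tz":0,"ax":0,"ay":0,"az":0,"jaw":0.14},{"tx":0,"ty":0,"tz":0,"ax":0,"ay":0,"az":0,"jaw":0.14}]'
python3 - <<'E'
from h import *
o=get_obs(); Rt=R.from_rotvec(o['orientation']).as_matrix(); print(o['ee_pos'])
out=[]
for n in ['wrist','scene']:
    im,d,c=cam(n)
    a=pts(d,c,np.ones(d.shape,bool)); q=(a-o['ee_pos'])@Rt
    k=(abs(q[:,0])<22)&(q[:,0]**2>25)&(abs(q[:,1])<14)&(q[:,2]<12)&(q[:,2]>-60)
    h,e=np.histogram(q[k,2],np.arange(-60,13,6)); print(n,dict(zip(e.astype(int).tolist(),h.tolist())))
    for z in (0,-10,-20,-30):
        uv=proj(c,np.array([[-6,-10,z],[-18,-10,z],[6,-10,z],[18,-10,z],[0,0,z]])@Rt.T+o['ee_pos']).round().astype(int)
        print(z,uv.tolist())
    u,v=proj(c,o['ee_pos'])[0].astype(int)
    s=3 if n=='wrist' else 4
    w,hh=(130,95) if n=='wrist' else (95,70)
    big=cv2.resize(im[max(0,v-hh):v+hh,max(0,u-w):u+w],None,fx=s,fy=s,interpolation=cv2.INTER_CUBIC)
    cr=(u-max(0,u-w),v-max(0,v-hh)); cv2.drawMarker(big,(int(cr[0]*s),int(cr[1]*s)),(255,0,255),0,14,1)
    save('tip_'+n+'.png',big); print(big.shape,'tcp px',u,v)
E
```

```text
t: 7.78
ee_pos: [629.6, 147.8, 43.8]
orientation: [-3.059, -0.713, -0.0]
ft_force: [0.1, 0.0, 0.7]
width: 12.4
[629.6158414  147.80287611  43.77222614]
wrist {-60: 265, -54: 234, -48: 190, -42: 220, -36: 139, -30: 156, -24: 13, -18: 0, -12: 0, -6: 0, 0: 0, 6: 0}
0 [[270, 222], [252, 222], [288, 222], [307, 222], [279, 236]]
-10 [[269, 227], [250, 227], [289, 227], [308, 227], [279, 242]]
-20 [[269, 233], [249, 233], [289, 233], [310, 233], [279, 249]]
-30 [[268, 239], [247, 239], [290, 239], [311, 239], [279, 256]]
(570, 780, 3) tcp px 279 236
scene {-60: 58, -54: 49, -48: 46, -42: 51, -36: 43, -30: 34, -24: 2, -18: 0, -12: 0, -6: 0, 0: 0, 6: 0}
0 [[193, 235], [199, 236], [187, 234], [181, 232], [192, 232]]
-10 [[193, 230], [199, 231], [187, 229], [181, 228], [192, 227]]
-20 [[192, 225], [198, 227], [187, 224], [181, 223], [192, 222]]
-30 [[192, 221], [198, 222], [186, 220], [180, 218], [192, 218]]
(560, 760, 3) tcp px 192 231
```

View pics/tip_scene.png

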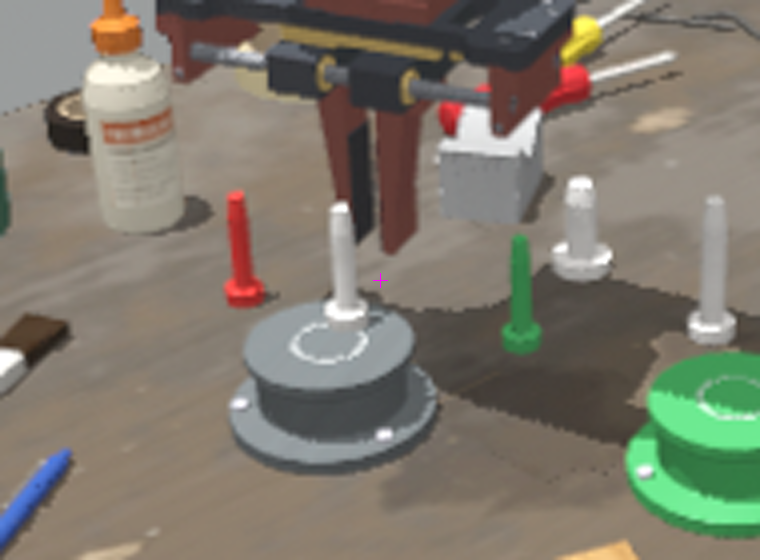

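View pics/tip_wrist.png

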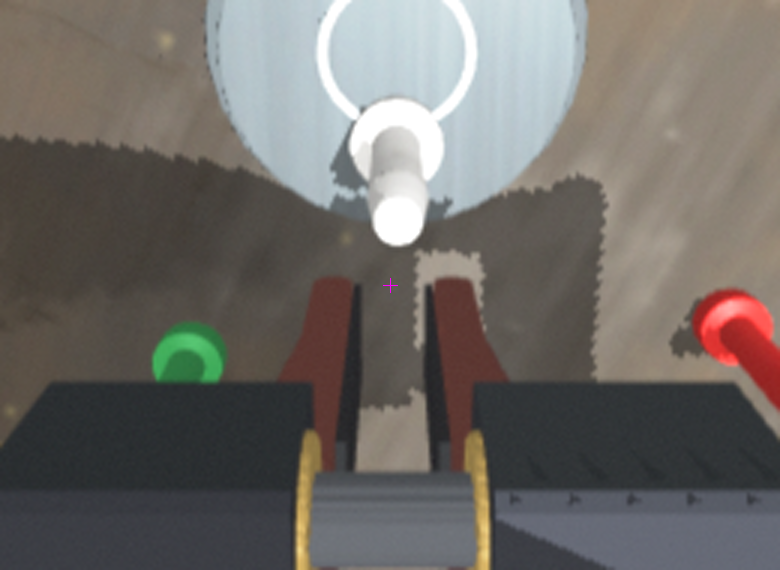

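Both cameras agree that the fingers really end about 22–23 mm above the reported TCP: the magenta marker lies well below the tips. I'll trust the pictures, lower the tool 2 cm at the standoff and remeasure the tip.

```bash
python3 -m inch '[{"tx":0.05,"ty":0,"tz":0.7,"ax":0,"ay":0,"az":0,"jaw":0.14},{"tx":0,"ty":0,"tz":0.7,"ax":0,"ay":0,"az":0,"jaw":0.14},{"tx":0,"ty":0,"tz":0.6,"ax":0,"ay":0,"az":0,"jaw":0.14},{"tx":0,"ty":0,"tz":0,"ax":0,"ay":0,"az":0,"jaw":0.14},{"tx":0,"ty":0,"tz":0,"ax":0,"ay":0,"az":0,"jaw":0.14}]'
cat > f.py <<'E'
from h import *
o=get_obs(); Rt=R.from_rotvec(o['orientation']).as_matrix(); print(o['t'],np.round(o['ee_pos'],1),np.round(o['ft_force'],1))
P=None
for n in ['wrist','scene']:
    im,d,c=cam(n); save(f'f{o["t"]:.2f}{n}.png',im)
    a=pts(d,c,np.ones(d.shape,bool)); q=(a-o['ee_pos'])@Rt
    # finger points: between wrist-side box, not near mandrel axis
    def enc(lo,hi,r,cx,cy):
        f=a[(a[:,2]>lo)&(a[:,2]<hi)&(np.hypot(a[:,0]-cx,a[:,1]-cy)<r)]
        (x,y),rr=cv2.minEnclosingCircle(np.float32(f[:,:2])); return np.array([x,y]),round(rr,1),len(f)
    t=a[(abs(a[:,2]-40)<4)&(np.hypot(a[:,0]-608,a[:,1]-194)<42)]
    (x,y),rr=cv2.minEnclosingCircle(np.float32(t[:,:2])); pc=np.array([x,y])
    tips=a[(a[:,2]>98)&(a[:,2]<103)&(abs(q[:,0])<5.3)&(q[:,1]<12)&(q[:,1]>-60)]
    mc=tips[:,:2].mean(0) if len(tips) else np.array([np.nan]*2)
    fo=a[(a[:,2]>46.5)&(a[:,2]<52.5)&(np.hypot(a[:,0]-mc[0],a[:,1]-mc[1])<13)]
    (x,y),fr=cv2.minEnclosingCircle(np.float32(fo[:,:2])) if len(fo)>3 else ((np.nan,)*2,0)
    off=np.array([x,y])-pc
    print(n,'plinth',pc.round(1),round(rr,1),'top',mc.round(1),'foot',round(x,1),round(y,1),round(fr,1),'offset world',off.round(1),'tool',(np.r_[off,0]@Rt)[:2].round(1))
    mq=np.r_[x-o['ee_pos'][0],y-o['ee_pos'][1],0]@Rt; print('  foot in tool',mq[:2].round(1))
    for s in (-1,1):
        k=(s*q[:,0]>5)&(s*q[:,0]<19)&(abs(q[:,1])<14)&(q[:,2]<12)&(q[:,2]>-60)&(np.hypot(q[:,0]-mq[0],q[:,1]-mq[1])>11)&(a[:,2]>42)
        if k.sum()>5: print('  finger',s,k.sum(),'tip z',np.percentile(a[k,2],[0,1,5]).round(1),'inner x',np.percentile(s*q[k,0],3).round(1),'front y',np.percentile(q[k,1],5).round(1))
E
python3 f.py
```

```text
t: 8.5
ee_pos: [629.8, 148.7, 23.7]
orientation: [-3.059, -0.715, 0.0]
ft_force: [0.7, -0.3, 0.1]
width: 11.8
8.5 [629.8 148.7  23.7] [ 0.7 -0.3  0.1]
wrist plinth [608.2 194. ] 37.9 top [616.  178.1] foot 616.2 177.6 9.6 offset world [  8.  -16.4] tool [-0.1 18.2]
  foot in tool [  0.7 -32. ]
  finger -1 604 tip z [46.8 47.8 49.9] inner x 5.6 front y -11.6
  finger 1 607 tip z [47.1 47.6 49.7] inner x 6.6 front y -11.6
scene plinth [607.8 193.9] 39.6 top [615.6 177. ] foot 615.6 178.1 9.4 offset world [  7.8 -15.8] tool [ 0.  17.6]
  foot in tool [  0.4 -32.7]
  finger -1 149 tip z [48.7 48.8 50.3] inner x 6.5 front y -12.2
  finger 1 90 tip z [47.2 49.  50.7] inner x 5.8 front y -8.5
```

Tip is now at z≈47, the foot is 32 mm ahead and centred between the fingers. I'll lower 2.5 mm, close up and push about 10 mm slowly.

```bash
python3 -m inch '[{"tx":0,"ty":0,"tz":0.25,"ax":0,"ay":0,"az":0,"jaw":0.14},{"tx":0,"ty":-0.4,"tz":0,"ax":0,"ay":0,"az":0,"jaw":0.14},{"tx":0,"ty":-0.4,"tz":0,"ax":0,"ay":0,"az":0,"jaw":0.14},{"tx":0,"ty":-0.3,"tz":0,"ax":0,"ay":0,"az":0,"jaw":0.14},{"tx":0,"ty":-0.1,"tz":0,"ax":0,"ay":0,"az":0,"jaw":0.14},{"tx":0,"ty":-0.1,"tz":0,"ax":0,"ay":0,"az":0,"jaw":0.14},{"tx":0,"ty":-0.1,"tz":0,"ax":0,"ay":0,"az":0,"jaw":0.14},{"tx":0,"ty":-0.1,"tz":0,"ax":0,"ay":0,"az":0,"jaw":0.14},{"tx":0,"ty":-0.1,"tz":0,"ax":0,"ay":0,"az":0,"jaw":0.14},{"tx":0,"ty":-0.1,"tz":0,"ax":0,"ay":0,"az":0,"jaw":0.14},{"tx":0,"ty":-0.1,"tz":0,"ax":0,"ay":0,"az":0,"jaw":0.14},{"tx":0,"ty":0,"tz":0,"ax":0,"ay":0,"az":0,"jaw":0.14}]'
python3 f.py
```

```text
t: 10.1
ee_pos: [621.8, 164.8, 21.3]
orientation: [-3.059, -0.715, -0.0]
ft_force: [-1.4, -0.5, 0.4]
width: 11.8
10.1 [621.8 164.8  21.3] [-1.4 -0.5  0.4]
wrist plinth [608.1 194. ] 38.0 top [614.7 179.5] foot 615.9 176.9 12.1 offset world [  7.8 -17.1] tool [-0.6 18.8]
  foot in tool [  0.1 -13.4]
  finger -1 280 tip z [45.1 45.9 48.3] inner x 5.8 front y -11.6
  finger 1 323 tip z [44.5 45.2 47.2] inner x 6.5 front y -11.7
scene plinth [607.4 194.9] 39.1 top [614.6 180.2] foot 615.3 179.2 12.1 offset world [  7.9 -15.7] tool [ 0.1 17.6]
  foot in tool [  0.6 -15.7]
  finger -1 131 tip z [42.4 45.2 48.3] inner x 9.4 front y -12.0
  finger 1 64 tip z [44.7 44.8 47.4] inner x 6.2 front y -12.9
```

Contact made and the mandrel moved about 2 mm along the line, still upright (top and foot shifts agree). Tip is at z≈44.5. I'll push another 10 mm.

```bash
python3 -m inch '[{"tx":0,"ty":-0.1,"tz":0,"ax":0,"ay":0,"az":0,"jaw":0.14},{"tx":0,"ty":-0.1,"tz":0,"ax":0,"ay":0,"az":0,"jaw":0.14},{"tx":0,"ty":-0.1,"tz":0,"ax":0,"ay":0,"az":0,"jaw":0.14},{"tx":0,"ty":-0.1,"tz":0,"ax":0,"ay":0,"az":0,"jaw":0.14},{"tx":0,"ty":-0.1,"tz":0,"ax":0,"ay":0,"az":0,"jaw":0.14},{"tx":0,"ty":-0.1,"tz":0,"ax":0,"ay":0,"az":0,"jaw":0.14},{"tx":0,"ty":-0.1,"tz":0,"ax":0,"ay":0,"az":0,"jaw":0.14},{"tx":0,"ty":-0.1,"tz":0,"ax":0,"ay":0,"az":0,"jaw":0.14},{"tx":0,"ty":-0.1,"tz":0,"ax":0,"ay":0,"az":0,"jaw":0.14},{"tx":0,"ty":-0.1,"tz":0,"ax":0,"ay":0,"az":0,"jaw":0.14},{"tx":0,"ty":0,"tz":0,"ax":0,"ay":0,"az":0,"jaw":0.14}]'
python3 f.py; ls pics
```

```text
t: 11.58
ee_pos: [617.3, 173.8, 21.3]
orientation: [-3.059, -0.715, 0.0]
ft_force: [-0.4, 0.3, -0.4]
width: 12.6
11.575 [617.3 173.8  21.3] [-0.4  0.3 -0.4]
wrist plinth [608.2 194. ] 38.0 top [610.2 188.5] foot 611.5 185.8 12.0 offset world [ 3.4 -8.2] tool [-0.6  8.9]
  foot in tool [  0.1 -13.3]
  finger -1 281 tip z [45.4 45.9 48.6] inner x 5.8 front y -11.7
  finger 1 330 tip z [42.2 45.1 47. ] inner x 6.5 front y -11.7
scene plinth [607.1 195. ] 39.0 top [609.9 188.7] foot 610.6 187.4 12.1 offset world [ 3.5 -7.6] tool [-0.2  8.4]
  foot in tool [  0.  -15.2]
  finger -1 124 tip z [42.4 46.3 48.5] inner x 10.5 front y -11.8
  finger 1 69 tip z [42.9 44.5 47.1] inner x 6.4 front y -12.5
f10.10scene.png
f10.10wrist.png
f11.57scene.png
f11.57wrist.png
f8.50scene.png
f8.50wrist.png
scene0.png
scene1.png
tip_scene.png
tip_wrist.png
top0.png
top1.png
wrist1.png
wrist2.png
wrist3.png
wrist4.png
wrist5.png
```

The mandrel tracked the fingers exactly, with 6 mm left. I'll push 6 mm, back away gently and look.

```bash
python3 -m inch '[{"tx":0,"ty":-0.1,"tz":0,"ax":0,"ay":0,"az":0,"jaw":0.14},{"tx":0,"ty":-0.1,"tz":0,"ax":0,"ay":0,"az":0,"jaw":0.14},{"tx":0,"ty":-0.1,"tz":0,"ax":0,"ay":0,"az":0,"jaw":0.14},{"tx":0,"ty":-0.1,"tz":0,"ax":0,"ay":0,"az":0,"jaw":0.14},{"tx":0,"ty":-0.1,"tz":0,"ax":0,"ay":0,"az":0,"jaw":0.14},{"tx":0,"ty":-0.1,"tz":0,"ax":0,"ay":0,"az":0,"jaw":0.14},{"tx":0,"ty":0,"tz":0,"ax":0,"ay":0,"az":0,"jaw":0.14},{"tx":0,"ty":0.2,"tz":0,"ax":0,"ay":0,"az":0,"jaw":0.14},{"tx":0,"ty":0.8,"tz":0,"ax":0,"ay":0,"az":0,"jaw":0.14},{"tx":0,"ty":2,"tz":0,"ax":0,"ay":0,"az":0,"jaw":0.14},{"tx":0,"ty":2,"tz":0,"ax":0,"ay":0,"az":0,"jaw":0.14},{"tx":0,"ty":0,"tz":0,"ax":0,"ay":0,"az":0,"jaw":0.14}]'
python3 f.py; python3 m.py 6 wrist top scene
```

```text
t: 13.18
ee_pos: [637.9, 132.2, 21.3]
orientation: [3.06, 0.711, 0.001]
ft_force: [-0.4, -0.5, 0.1]
width: 12.6
13.175 [637.9 132.2  21.3] [-0.4 -0.5  0.1]
wrist plinth [607.2 194.8] 38.1 top [nan nan] foot nan nan 0 offset world [nan nan] tool [nan nan]
  foot in tool [nan nan]
scene plinth [608.2 194.7] 38.9 top [nan nan] foot nan nan 0 offset world [nan nan] tool [nan nan]
  foot in tool [nan nan]
13.275 [636.9 133.6  21.2] [-0.4  0.1 -0.7] 12.0
[[0.897, 0.442, -0.0], [0.442, -0.897, 0.0], [-0.0, -0.0, -1.0]]
wrist slim_mandrel 0.91 [282. 135.] 1051 [607. 195.  88.]
wrist slim_mandrel 0.77 [420. 251.] 1396 [720. 166.  29.]
wrist slim_mandrel 0.72 [204. 253.] 634 [596.  95.   9.]
wrist plinth_top 0.78 [ 31. 164.] 8754 [481. 111.  11.]
wrist plinth_top 0.71 [282. 118.] 16001 [606. 199.  40.]
plinth enc 610.4 184.6 47.9 z 40.1 14456
46 enc 618.5 171.6 34.0 med [608.8 194.8  48.3] 677
60 enc 618.2 167.7 33.0 med [626.7 146.   81.1] 1411
96 enc 617.2 166.8 32.6 med [609.9 191.5 100. ] 702
top plinth_top 0.69 [244. 277.] 611 [449.  68.  38.]
top plinth_top 0.33 [268. 190.] 120 [627.  19.  11.]
plinth enc 0.0 0.0 0.0 z nan 0
scene slim_mandrel 0.79 [175. 237.] 196 [605. 196.  62.]
scene slim_mandrel 0.66 [226. 232.] 168 [593.  93.  25.]
scene slim_mandrel 0.54 [157. 224.] 189 [721. 167.  20.]
scene plinth_top 0.65 [279. 272.] 1989 [438. 109.  28.]
plinth enc 607.0 194.9 39.6 z 40.4 734
46 enc 613.9 168.7 36.4 med [609.2 191.   49. ] 83
60 enc 615.5 166.8 35.2 med [620.  149.1  79.3] 286
96 enc 615.6 167.0 34.0 med [621.8 146.1 100.5] 76
  return _methods._mean(a, axis=axis, dtype=dtype,
  ret = ret.dtype.type(ret / rcount)
```

View pics/wrist6.png

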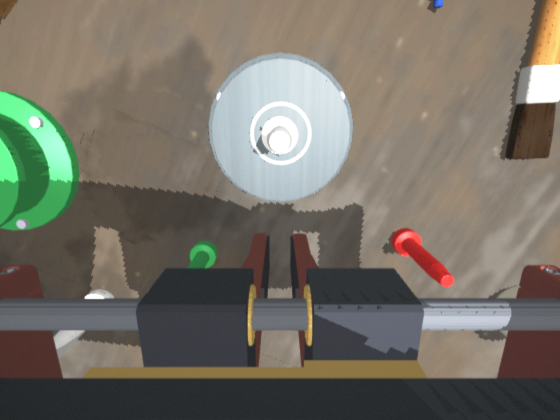

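The foot (px 280,135) is inside the bright circle (px 281,132), upright, with the fingers clear. I'll raise the arm and do a final numeric check.

```bash
python3 -m inch '[{"tx":0,"ty":2,"tz":0,"ax":0,"ay":0,"az":0,"jaw":0.14},{"tx":0,"ty":0,"tz":-4,"ax":0,"ay":0,"az":0,"jaw":0.14},{"tx":0,"ty":0,"tz":-5,"ax":0,"ay":0,"az":0,"jaw":0.14},{"tx":0,"ty":0,"tz":-4,"ax":0,"ay":0,"az":0,"jaw":0.14},{"tx":0,"ty":0,"tz":0,"ax":0,"ay":0,"az":0,"jaw":0.14},{"tx":0,"ty":0,"tz":0,"ax":0,"ay":0,"az":0,"jaw":0.14},{"tx":0,"ty":0,"tz":0,"ax":0,"ay":0,"az":0,"jaw":0.14}]'
python3 - <<'E'
from h import *
for n in ['wrist','scene']:
    im,d,c=cam(n); save('end_'+n+'.png',im)
    a=pts(d,c,np.ones(d.shape,bool)); a=a[np.hypot(a[:,0]-608,a[:,1]-194)<42]
    E=lambda lo,hi,r=42:(lambda f:(np.round(cv2.minEnclosingCircle(np.float32(f[:,:2]))[0],1),round(cv2.minEnclosingCircle(np.float32(f[:,:2]))[1],1),len(f)))(a[(a[:,2]>lo)&(a[:,2]<hi)&(np.hypot(a[:,0]-608,a[:,1]-194)<r)])
    print(n,'plinth',E(37,43),'foot',E(46.5,53,18),'shank',E(60,96,18),'top',E(97,103,18))
    # same check with the scribed circle
    if n=='wrist':
        uv=proj(c,[[608,194,40]])[0]; u,v=uv.astype(int)
        save('end_crop.png',cv2.resize(im[max(0,v-50):v+50,max(0,u-65):u+65],None,fx=6,fy=6,interpolation=cv2.INTER_CUBIC))
    for t in ['ring_gauge','tall_mandrel','stout_mandrel','v_block']:
        r=masks_of(n,t)
        if r: print('  ',t,round(r[0]['score'],2),np.median(pts(d,c,r[0]['pixels']),0).round())
E
```

```text
t: 14.6
ee_pos: [644.8, 115.8, 149.6]
orientation: [-3.059, -0.714, 0.004]
ft_force: [-0.8, 0.2, -0.4]
width: 12.5
wrist plinth (array([608.1, 194.2]), 37.9, 4949) foot (array([607.7, 193.4]), 9.4, 200) shank (array([607.8, 193.3]), 5.0, 50) top (array([607.8, 193.2]), 3.8, 89)
   ring_gauge 0.59 [ 519. -188.   46.]
   tall_mandrel 0.79 [542.  20.  32.]
   stout_mandrel 0.72 [630.  25.   9.]
   v_block 0.89 [702.  15.  37.]
scene plinth (array([607.3, 194.2]), 40.0, 700) foot (array([607.1, 194.1]), 9.3, 47) shank (array([606.7, 194.5]), 5.5, 101) top (array([608.1, 195.5]), 4.7, 13)
   ring_gauge 0.69 [ 518. -200.   53.]
   tall_mandrel 0.54 [536.  19.  31.]
   stout_mandrel 0.48 [628.  23.  16.]
   v_block 0.64 [715.  15.  31.]
```

View pics/end_crop.png

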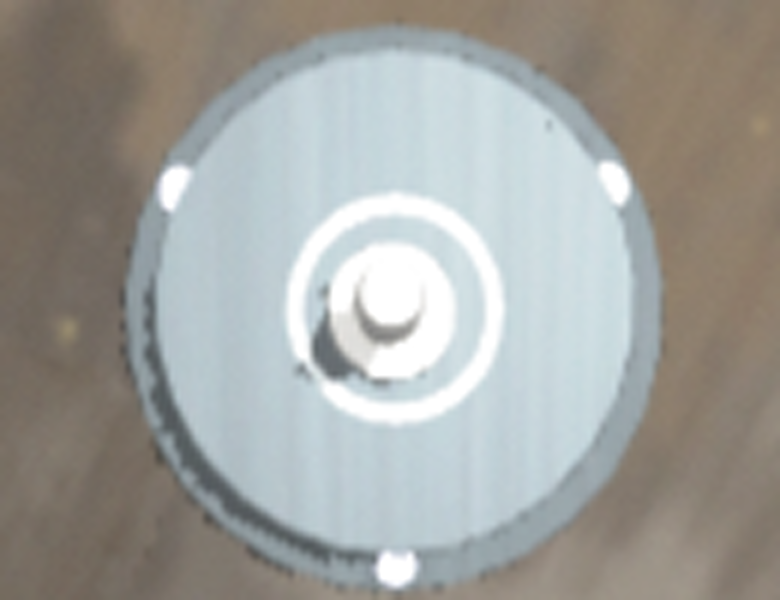

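View pics/end_scene.png

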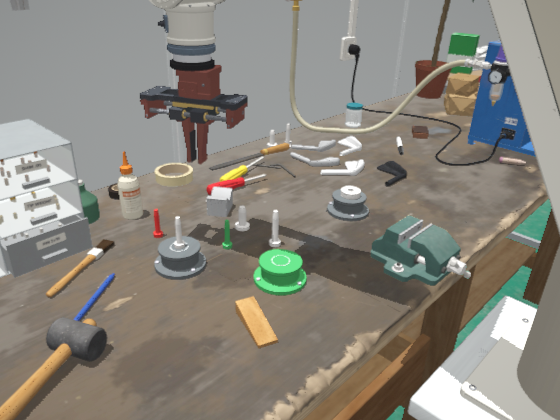

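The crop shows the foot (crop px 392,312) wholly inside the scribed ring (crop px 396,308). The scene view shows everything else in its place and the arm clear.

```bash
python3 -c "
from workcell import ctrl; print(ctrl.close_job())"
```

```text
the job is handed in; nothing more can be done
None
```

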